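# Put the mixed-up toys back on their own display stands

### The job

The four toys have been mixed up on their dark wooden stands: put each on the middle of its own, upright and let go - the green cone on the round stand, the wooden half cylinder (flat face down) on the oblong one, the kettle on the square one and the bunny on the triangular one. Every stand has the wrong toy on it, so use the empty cork mat as a parking spot on the way. Do not tip any of the toys over, and leave the aeroplane where it is.

Things in the scene. Friction and masses are not known exactly. Their poses are not given: they have to be found in the camera images.
- cone_center (a point): Green plastic stacking cone, one solid piece, 82 mm tall: a round foot of diameter 66 mm and 12 mm high, above it a gently ridged round body tapering from diameter 50 mm (13 mm up) to 36 mm (75 mm up). Point on its axis, half-way up (41 mm above its underside), where it is 44 mm across and can be gripped from any side. Its z axis is the toy's own up.
- half_cylinder_center (a point): Pale wooden half cylinder lying on its flat face, rounded side up: 80 mm wide along its x, 45 mm long along its y (the cylinder's axis), 40 mm high. Its two flat D-shaped end faces, 45 mm apart along y, are the faces to grip. Point in the middle, half-way up (20 mm above its underside). Its z axis is the toy's own up.
- kettle_center (a point): Silver aluminium toy kettle, 74 mm tall to the top of the black lid knob; round upright-walled body 54 mm in diameter up to 46 mm height; spout to its -x (reaches 49 mm from the axis) and black side handle to its +x (reaches 50 mm), so grip the body across its y. Point on the body's axis, 37 mm above its underside. Its z axis is the toy's own up.
- bunny_center (a point): White ceramic sitting bunny figurine with upright ears, 84 mm tall; round upright-walled body 48 mm in diameter from the underside to 34 mm height, narrowing to the head (32 mm across) above; nose to its -x (small feet stick out that way, a round tail to +x), ears side by side along y; grip the body across its y. Point on the body's axis, 42 mm above its underside; the body is best gripped 25 to 32 mm above the underside. Its z axis is the toy's own up.
- stand_round: Fixed flat stand of dark wood, 12 mm thick (top 12 mm above the bench), a round disc of diameter 110 mm: the cone's place. Origin at the centre of its underside, on the bench surface.
- stand_oblong: Fixed flat stand of dark wood, 12 mm thick (top 12 mm above the bench), an oblong of 85 mm (x) by 140 mm (y): the half cylinder's place. Origin at the centre of its underside, on the bench surface.
- stand_square: Fixed flat stand of dark wood, 12 mm thick (top 12 mm above the bench), a square of 105 mm by 105 mm: the kettle's place. Origin at the centre of its underside, on the bench surface.
- stand_triangle: Fixed flat stand of dark wood, 12 mm thick (top 12 mm above the bench), an equilateral triangle of side 147 mm (one corner 85 mm from the origin along its x): the bunny's place. Origin at the centre of its underside, on the bench surface. This is the triangle's centroid.
- mat: Fixed square cork mat, 110 mm by 110 mm, 4 mm thick, empty at the start: the spare spot for parking a toy. Origin at the centre of its underside, on the bench surface.
- aeroplane: Navy plastic toy aeroplane, a bystander, loose: 116 mm across the wings (its y), 111 mm long (its x), 53 mm high, standing on its wheels on the bench. Origin on the bench surface under its middle. It must stay where it is. Other toys lie about, not to be handled: a white domino 12 mm high in the gap between two places of the row nearest the robot, the rest (none over 60 mm high near a stand) farther out along the back and sides of the bench.
Things that resemble listed ones, but are neither listed nor needed, are in the scene too. What is shaped like the part that bears half_cylinder_center but pink, purple or red is not meant.

How it is judged:
By the outcome, as a careful person would: the job done as asked, in the order asked, and still so for the second after the job is handed in, with the robot touching nothing.
It also fails if it takes over 150 s, if anything falls off the work surface, if the arm or the gripper's body presses on something with over 40 N, if the wrist force passes 120 N, or if a joint passes its speed limit or range.

### The arm

A 6-joint arm with a two-finger parallel gripper is mounted at the origin on the work surface. World frame = base frame: x ahead of the robot, y to its left, z up, the work surface at z = 0. Lengths are in m, angles in degrees, forces in N, time in s.
With the tool pointing down it reaches from about 0.3 to 0.75 m from the base axis. Payload 8.5 kg.
Tool frame: the origin (TCP) lies at the very end of the fingers, on their centre line; the grasp point (between the pads) lies 19 mm behind it; z points along the fingers, y is the line along which they close (so a half turn about z gives the same grasp; the last joint's range is limited). The gripper opens to 85 mm and grips with 20 to 120 N. Pads are 22 mm wide; open, the fingers measure 114 mm over their backs; the gripper's body (76 mm by 85 mm) begins 54 mm behind the grasp point. The pads swing forward as they close: fully open they stand 13 mm farther back than shut.
Start: joints at [52.007, 21.807, 74.336, -0, 83.858, -12.336], TCP at [0.238, 0.496, 0.231] pointing down, gripper open.
Joint ranges: [-178.18, 178.18], [-50.72, 133.34], [12.68, 142.11], [-81.47, 261.47], [9.98, 163.14], [-165.26, 165.26]. Speed limits (degrees/s): [136.94, 136.94, 180, 180, 180, 180].

### API

Orientations are given as a 3x3 rotation matrix whose columns are the frame's x, y, z axes.
In Python, from rig import env, optics, spotter gives the robot as it stands.
- The arm moves only by the shell command python3 -m crank 'ROWS' [FORCE]. ROWS is JSON, one flat list of numbers, 5 for each row, row after row: the finger opening in cm, from 0 to 8.54, then the shift along the tool's x, y, z in cm, then the turn about the tool's z in rad. A call has exactly 8 rows; each row shifts and turns the commanded pose from where the row before left it, along the tool's axes as they then stand; what a row does not reach is not made up. A row lasts 1/12 s, in which the tool goes at most 41.7 mm and 7.16 degrees, less where a joint would pass 70% of its speed; a pose out of reach is approached as far as the arm can. A call is refused whole if a number of a shift passes 4.17 or a number of a turn 0.125, either way. A call with a gripper value outside its range is refused whole. The fingers move at their own pace and stop on an object; FORCE is the grip in N (left out, the last holds). Time passes only in rows, so rows that do not move let the fingers close, or fill a call up. It gives the time, the measured TCP pose, the force, the opening and the grip force at its end, in the units of the state.
- env.observe(): the state, without advancing time (a new reading comes with each control period).
- optics.get_image(name): name is "scene" or "top" or "wrist"; returns a dict with "color" (420x560x3 uint8, red, green, blue), "intrinsics" (3x3 intrinsics, pixels), "distortion" ([k1, k2, p1, p2, k3] as OpenCV has them; the pictures are not rectified), "pose" (4x4, takes a point from camera to world coordinates). Camera axes: x right, y up, looking along -z (the intrinsics and any distortion apply to the point x, -y, -z); pixel columns grow to the right and rows downward; lengths in m; the calibration is good to about 2 mm. A picture is of the moment at which its call begins. There is no depth.
- env.close_job(): hands the job in; it is judged then, once.
Trained networks look in a picture, given as the dict that the camera call returned (one of the last four; its "shot" number tells which), for a name from the list of things; names that differ only in an ending like _2 or _b are one class to them, and where a whole thing is asked for, a point or a joint stands for the part that bears it (a point fixed in the world has none). Each returns a list of dicts, best first, with "score" (0 to 1); they miss things now and then, are a little off and sometimes report something else, mostly with a low value. They report only what shows in the picture. A call takes as long as a camera call. They do not tell look-alikes from the thing itself.
- spotter.look_for(picture, query): "at" ([column, row] as shares, 0 to 1, of the picture: columns of its width, rows of its height, amid what is visible of it).
The state is a dict: "time_s": time; "q": joint angles; "qvel": joint speeds; "joint_efforts": joint torques, N m; "position": TCP position; "tool_rot": TCP orientation; "ft_force": force on the tool from outside, world axes, zero at the start; "wrist_torque": the same for the moment, N m; "grip_width": finger opening in m; "gripper_force": force on a finger pad.
Only numpy, scipy, OpenCV 4.12 (cv2) and the standard library are available. Lean on these libraries where they do the work, as an engineer would, in place of code of your own. Each camera call takes 0.05 s, during which the arm holds its last target. There are 200 camera calls.

## Working session

There is one attempt and no reset: what is moved stays moved. The work goes in short steps, Python scripts to look and compute and a shell command to move; the robot and the scene stay as the last step left them, time stands still between calls to the robot, and variables do not carry over. Pictures are saved under pics/ and viewed, at most 18 in all, crops included, and the job is handed in when it is done.

```bash
ls; mkdir -p pics; python3 - <<'E'
from rig import env, optics, spotter
import cv2, numpy as np
s=env.observe(); print(s['time_s'],s['position'],np.round(s['tool_rot'],3).tolist(),s['grip_width'])
for n in ['scene','top']:
    p=optics.get_image(n); cv2.imwrite(f'pics/{n}0.png',p['color'][:,:,::-1]); print(n,p['intrinsics'],p['distortion'],np.round(p['pose'],4).tolist())
    for q in ['cone_center','half_cylinder_center','kettle_center','bunny_center','stand_round','stand_oblong','stand_square','stand_triangle','mat','aeroplane']:
        print(q,[(round(d['score'],2),np.round(np.array(d['at'])*[560,420],0).tolist()) for d in spotter.look_for(p,q)][:4])
E
```

```text
pics
0.0 [0.23794688 0.49552395 0.23069873] [[-0.901, 0.433, -0.001], [0.433, 0.901, -0.001], [0.0, -0.001, -1.0]] 0.08542527546600891
scene [[524.90280673   0.         277.95445306]
 [  0.         524.90280673 213.38398159]
 [  0.           0.           1.        ]] [-0.12822853  0.          0.          0.          0.        ] [[-0.8728, -0.2572, 0.4148, 1.1774], [0.4881, -0.4691, 0.736, 1.0399], [0.0053, 0.8449, 0.5349, 0.7825], [0.0, 0.0, 0.0, 1.0]]
cone_center [(0.61, [282.0, 166.0])]
half_cylinder_center [(0.9, [296.0, 252.0]), (0.88, [329.0, 310.0]), (0.58, [234.0, 295.0]), (0.57, [185.0, 242.0])]
kettle_center [(0.62, [381.0, 228.0])]
bunny_center [(0.83, [321.0, 198.0])]
stand_round []
stand_oblong [(0.64, [286.0, 177.0])]
stand_square [(0.74, [321.0, 209.0]), (0.62, [321.0, 201.0])]
stand_triangle [(0.35, [385.0, 230.0])]
mat [(0.65, [232.0, 197.0])]
aeroplane [(0.55, [244.0, 225.0]), (0.53, [295.0, 255.0])]
top [[424.27216503   0.         276.51056478]
 [  0.         424.27216503 211.15370163]
 [  0.           0.           1.        ]] [0.01451838 0.         0.         0.         0.        ] [[0.0143, 0.9847, -0.1734, 0.4632], [-0.9998, 0.0162, 0.0099, 0.0927], [0.0125, 0.1732, 0.9848, 0.9879], [0.0, 0.0, 0.0, 1.0]]
cone_center [(0.62, [418.0, 298.0])]
half_cylinder_center [(0.97, [234.0, 209.0]), (0.72, [223.0, 133.0]), (0.68, [126.0, 307.0]), (0.67, [156.0, 194.0])]
kettle_center [(0.77, [196.0, 302.0])]
bunny_center [(0.77, [310.0, 293.0])]
stand_round [(0.77, [206.0, 295.0])]
stand_oblong [(0.94, [403.0, 303.0]), (0.55, [302.0, 302.0])]
stand_square [(0.92, [304.0, 303.0])]
stand_triangle [(0.65, [231.0, 217.0])]
mat [(0.55, [382.0, 212.0])]
aeroplane [(0.81, [311.0, 191.0])]
```

View pics/top0.png

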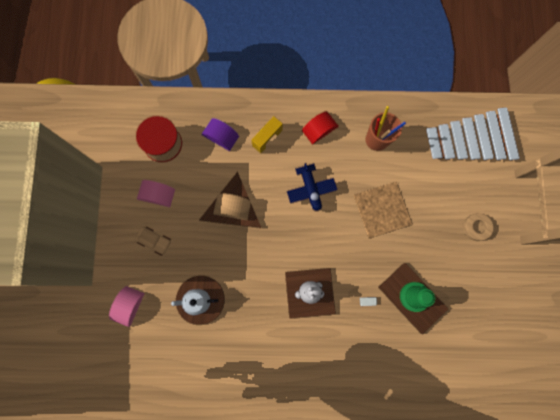

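View pics/scene0.png

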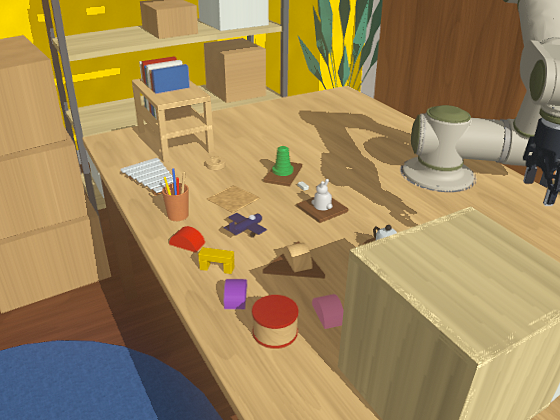

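The top view shows the kettle on the round stand at (200,301), the bunny on the square one (310,293), the cone on the oblong one (413,297) and the half cylinder on the triangle (233,206). The mat is at (383,210), the aeroplane at (313,187), the domino at (368,301), and there is a tall box on the left. In the scene view the box hides most of the kettle.

```bash
cat > h.py <<'E'
from rig import env, optics, spotter
import cv2, numpy as np
def ray(p,px):
    K=np.array(p['intrinsics']);d=np.array(p['distortion']);T=np.array(p['pose'])
    u=cv2.undistortPoints(np.array(px,float).reshape(-1,1,2),K,d).reshape(-1,2)
    v=np.c_[u[:,0],-u[:,1],-np.ones(len(u))]@T[:3,:3].T
    return T[:3,3],v
def world(p,px,z):
    o,v=ray(p,px); return o+v*((z-o[2])/v[:,2])[:,None]
def pix(p,X):
    K=np.array(p['intrinsics']);d=np.array(p['distortion']);T=np.array(p['pose'])
    c=(np.atleast_2d(X)-T[:3,3])@T[:3,:3]; c=c*[1,-1,-1]
    return cv2.projectPoints(c,np.zeros(3),np.zeros(3),K,d)[0].reshape(-1,2)
def save(p,n,scale=1,crop=None):
    im=p['color'][:,:,::-1]
    if crop: im=im[crop[1]:crop[3],crop[0]:crop[2]]
    cv2.imwrite(f'pics/{n}.png',cv2.resize(im,None,fx=scale,fy=scale,interpolation=cv2.INTER_CUBIC))
E
python3 - <<'E'
from h import *
p=optics.get_image('top'); im=p['color']
for n,(u,v) in dict(round=(182,306),square=(292,310),obl=(405,277),tri=(238,185),matt=(370,220),bench=(260,250),sh=(110,200)).items(): print(n,im[v-1:v+2,u-1:u+2].mean((0,1)).round())
v=im.astype(int); m=((v[:,:,0]<95)&(v[:,:,0]>v[:,:,2]+8)).astype(np.uint8)
for n,(a,b,c,d) in dict(round=(165,265,240,340),square=(275,260,345,330),obl=(370,255,455,340),tri=(190,165,272,235)).items():
    k=np.zeros_like(m);k[b:d,a:c]=m[b:d,a:c]; k=cv2.morphologyEx(k,cv2.MORPH_OPEN,np.ones((2,2)))
    N,l,st,_=cv2.connectedComponentsWithStats(k); i=1+st[1:,4].argmax()
    ys,xs=np.where(l==i); pts=world(p,np.c_[xs,ys],0.012)[:,:2].astype(np.float32)
    if n=='round': print(n,cv2.minEnclosingCircle(pts))
    if n=='tri': a,t=cv2.minEnclosingTriangle(pts.reshape(-1,1,2)); t=t.reshape(3,2);print(n,t.round(3).tolist(),t.mean(0),[np.linalg.norm(t[i]-t[i-1]) for i in range(3)])
    print(n,cv2.minAreaRect(pts))
hs=im.astype(int)
w=lambda u,v,z:world(p,[(u,v)],z)[0].round(3)
print('mat',w(383,210,.004),'kettle',w(195,301,.08),'bunny',w(311,291,.07),'cone top',w(418,290,.094),'half',w(234,206,.05),'plane',w(313,187,.03),'domino',w(368,301,.012))
print('box base corner',w(102,165,0),w(82,286,0))
g=(v[:,:,1]>v[:,:,0]+30)&(v[:,:,1]>v[:,:,2]+20); ys,xs=np.where(g); print('green',xs.min(),xs.max(),ys.min(),ys.max())
save(p,'crop1',2.6,(100,150,400,340))
E
```

```text
round [128. 122. 121.]
square [82. 51. 34.]
obl [77. 48. 32.]
tri [42. 26. 17.]
matt [145. 108.  70.]
bench [174. 135.  93.]
sh [105.  81.  56.]
round ((0.4313231110572815, 0.23231840133666992), 0.0711025819182396)
round ((0.4235594868659973, 0.23632322251796722), (0.1364932656288147, 0.1090359017252922), 62.78606033325195)
square ((0.4478524625301361, 0.0007436275482177734), (0.10195917636156082, 0.10612697899341583), 5.624148368835449)
obl ((0.4480590224266052, -0.24207095801830292), (0.14285717904567719, 0.11186433583498001), 42.62617492675781)
tri [[0.6060000061988831, 0.2680000066757202], [0.734000027179718, 0.1770000010728836], [0.5490000247955322, 0.08299999684095383]] [0.629588   0.17616312] [np.float32(0.19311567), np.float32(0.15638949), np.float32(0.2068702)]
tri ((0.6327276825904846, 0.1996392011642456), (0.14527444541454315, 0.13140863180160522), 26.96987533569336)
mat [ 0.643 -0.169  0.004] kettle [0.43  0.251 0.08 ] bunny [0.454 0.008 0.07 ] cone top [ 0.459 -0.212  0.094] half [0.639 0.179 0.05 ] plane [ 0.69  -0.001  0.03 ] domino [ 0.433 -0.126  0.012]
box base corner [0.742 0.502 0.   ] [0.457 0.522 0.   ]
green 400 434 282 311
```

View pics/crop1.png

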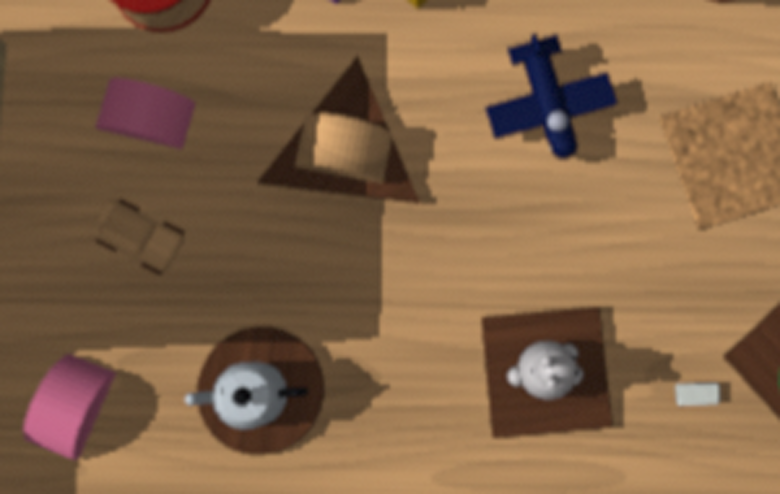

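```bash
python3 -m crank '[8.5,-3.5,-1.85,0,0,8.5,-3.5,-1.85,0,0,8.5,-3.5,-1.85,0,0,8.5,-3.5,-1.85,0,0,8.5,-3.5,-1.85,0,0,8.5,-3.5,-1.85,0,0,8.5,-3.5,-1.85,0,0,8.5,-3.5,-1.85,0,0]' 60 && python3 -m crank '[8.5,0,0,0,0.12,8.5,0,0,0,0.12,8.5,0,0,0,0.12,8.5,0,0,0,0.12,8.5,0,0,0,0,8.5,0,0,0,0,8.5,0,0,0,0,8.5,0,0,0,0]'
python3 - <<'E'
from h import *
s=env.observe(); print(s['position'],np.round(s['tool_rot'],3).tolist(),np.round(s['q'],1))
p=optics.get_image('wrist'); save(p,'w1'); print(np.round(p['pose'],3).tolist(),p['intrinsics'][0][0],p['distortion'])
t=optics.get_image('top')
pts=world(t,[(236.9,171.9),(199.2,220.4),(262.3,227.7)],.012); print(pts.round(3),pts.mean(0),[np.linalg.norm(pts[i]-pts[i-1]).round(3) for i in range(3)])
print('round',world(t,[(200.4,300)],.012),'kettle',world(t,[(193.5,302.3)],.086))
E
```

```text
time_s: 1.82
position: [0.4272, 0.2394, 0.2315]
tool_rot: [[-0.901, 0.433, 0.0], [0.433, 0.901, 0.0], [-0.0, 0.0, -1.0]]
ft_force: [0.5, 1.2, -0.5]
grip_width: 0.0849
gripper_force: 0.0
time_s: 2.48
position: [0.4264, 0.2412, 0.2313]
tool_rot: [[-0.602, 0.799, 0.0], [0.799, 0.602, -0.0], [-0.0, -0.0, -1.0]]
ft_force: [0.7, -0.3, -0.2]
grip_width: 0.085
gripper_force: 0.0
[0.42639965 0.24118457 0.23133668] [[-0.602, 0.799, 0.0], [0.799, 0.602, -0.0], [-0.0, -0.0, -1.0]] [ 15.6  15.8  83.5  -0.   80.7 -21.4]
[[0.799, -0.57, -0.193, 0.377], [0.602, 0.756, 0.258, 0.308], [-0.001, -0.322, 0.947, 0.374], [0.0, 0.0, 0.0, 1.0]] 322.817667545716 [0.00092532 0.         0.         0.         0.        ]
[[0.728 0.178 0.012]
 [0.61  0.262 0.012]
 [0.596 0.115 0.012]] [0.64465123 0.18511678 0.012     ] [np.float64(0.147), np.float64(0.144), np.float64(0.147)]
round [[0.42973676 0.25087866 0.012     ]] kettle [[0.42743523 0.25292113 0.086     ]]
```

View pics/w1.png

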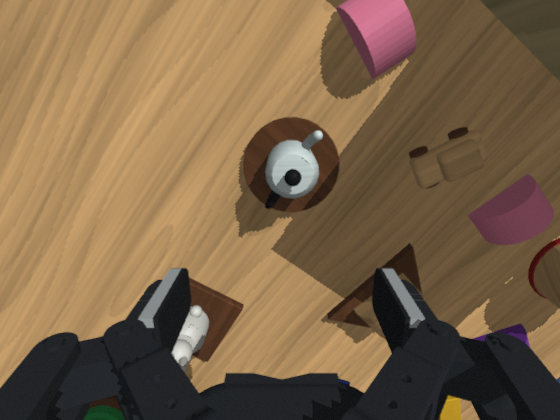

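The wrist view shows the kettle on the round stand: disc centre near (291,165), knob (293,178), spout tip (318,134) and handle (270,205). Next I go on to the bunny and the cone.

```bash
cat >> h.py <<'E'
def go(x,y,z,phi=None):
    """tool-frame shift (cm) to a world point, then the turn (rad) to bring tool y to angle phi (deg, mod 180)"""
    s=env.observe(); R=np.array(s['tool_rot']); d=R.T@(np.array([x,y,z])-s['position'])*100
    f=np.degrees(np.arctan2(R[1,1],R[0,1])); print('at',np.round(s['position'],4),'phi',round(f,1),'q',np.round(s['q'],0),'shift',d.round(2),end=' ')
    if phi is not None:
        a=(f-phi+90)%180-90; print('turn',np.radians(a).round(3),end='')
    print()
E
python3 - <<'E'
from h import *
p=optics.get_image('wrist')
v=p['color'].astype(int); m=((v[:,:,0]<110)&(v[:,:,0]>v[:,:,2]+12)).astype(np.uint8)
print(v[165,255],v[150,285],v[200,300])
k=np.zeros_like(m);k[105:225,235:350]=m[105:225,235:350]
N,l,st,_=cv2.connectedComponentsWithStats(k); i=1+st[1:,4].argmax(); ys,xs=np.where(l==i); print(st[i])
c=world(p,np.c_[xs,ys],.012)[:,:2].astype(np.float32); print('round',cv2.minEnclosingCircle(c))
print(world(p,[(291.5,165)],.012),'knob',world(p,[(293,178)],.084),'spout,handle',world(p,[(318,134),(270,205)],.05))
go(.45,0.0,.231)
E
```

```text
[80 52 33] [173 184 182] [74 50 34]
[ 236  117  114  108 7459]
round ((0.4508439004421234, 0.23584261536598206), 0.08003916591405869)
[[0.43123684 0.25469381 0.012     ]] knob [[0.42895758 0.25645318 0.084     ]] spout,handle [[0.42754839 0.30051306 0.05      ]
 [0.43351233 0.21251941 0.05      ]]
at [0.4264 0.2412 0.2313] phi 36.9 q [ 16.  16.  84.   0.  81. -21.] shift [-20.7  -12.6    0.03]
```

```bash
python3 -m crank '[8.5,-2.96,-1.8,0,0,8.5,-2.96,-1.8,0,0,8.5,-2.96,-1.8,0,0,8.5,-2.96,-1.8,0,0,8.5,-2.96,-1.8,0,0,8.5,-2.96,-1.8,0,0,8.5,-2.96,-1.8,0,0,8.5,0,0,0,0]' >/dev/null && python3 -m crank '[8.5,0,0,0,0,8.5,0,0,0,0,8.5,0,0,0,0,8.5,0,0,0,0,8.5,0,0,0,0,8.5,0,0,0,0,8.5,0,0,0,0,8.5,0,0,0,0]'
python3 - <<'E'
from h import *
p=optics.get_image('wrist'); save(p,'w2',1.4); np.save('w2.npy',p,allow_pickle=True)
go(.45,-.21,.231)
E
```

```text
time_s: 3.97
position: [0.4498, 0.0, 0.2313]
tool_rot: [[-0.6, 0.8, 0.0], [0.8, 0.6, 0.0], [0.0, 0.0, -1.0]]
ft_force: [0.8, -0.6, -0.0]
grip_width: 0.0851
gripper_force: 0.0
at [ 4.498e-01 -1.000e-04  2.313e-01] phi 36.9 q [-15.  12.  89.   0.  79. -52.] shift [-16.8  -12.58   0.03]
```

View pics/w2.png

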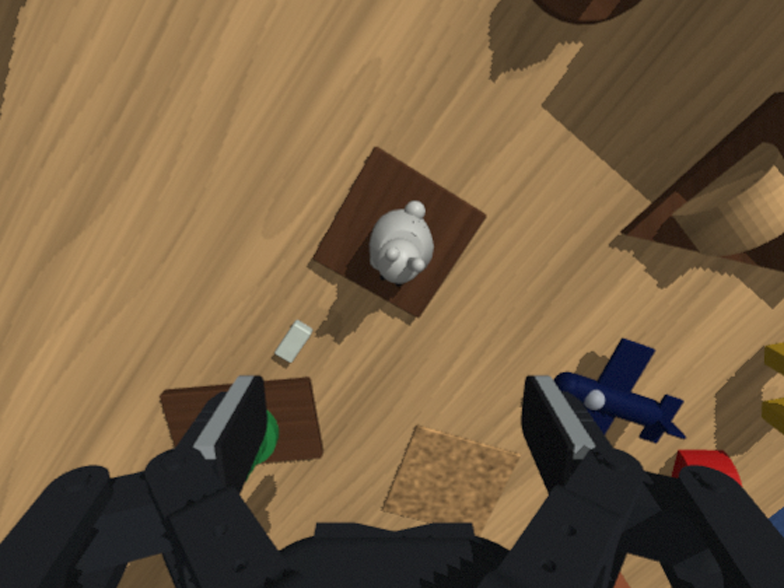

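The wrist view shows the bunny on the square stand. The stand's corners are near (376,148), (486,215), (418,318) and (314,261); the tail is at (415,209) and the ears at (392,256) and (418,265). The domino is at (293,342).

```bash
python3 -m crank '[8.5,-2.4,-1.8,0,0.0,8.5,-2.4,-1.8,0,0.0,8.5,-2.4,-1.8,0,0,8.5,-2.4,-1.8,0,0,8.5,-2.4,-1.8,0,0,8.5,-2.4,-1.8,0,0,8.5,-2.4,-1.8,0,0,8.5,0,0,0,0]' >/dev/null && python3 -m crank '[8.5,0,0,0,0,8.5,0,0,0,0,8.5,0,0,0,0,8.5,0,0,0,0,8.5,0,0,0,0,8.5,0,0,0,0,8.5,0,0,0,0,8.5,0,0,0,0]'
python3 - <<'E'
from h import *
p=np.load('w2.npy',allow_pickle=True).item()
q=lambda l,z:world(p,np.array(l)/1.4,z).round(4)
c=q([(376,148),(486,215),(418,318),(314,261)],.012);print('square',c.mean(0),[np.linalg.norm(c[i]-c[i-1]).round(3) for i in range(4)],np.degrees(np.arctan2(*(c[1]-c[0])[1::-1])))
print('body',q([(401.5,240)],.046),'tail',q([(415,209)],.03),'ears',q([(392,256),(418,265)],.094))
p=optics.get_image('wrist'); save(p,'w3',1.4); np.save('w3.npy',p,allow_pickle=True)
E
```

```text
time_s: 5.35
position: [0.4498, -0.2101, 0.2314]
tool_rot: [[-0.6, 0.8, 0.0], [0.8, 0.6, -0.0], [-0.0, -0.0, -1.0]]
ft_force: [-0.4, 0.7, 0.6]
grip_width: 0.085
gripper_force: 0.0
square [0.45205 0.00395 0.012  ] [np.float64(0.104), np.float64(0.101), np.float64(0.104), np.float64(0.101)] 6.508579858778893
body [[0.4498 0.0102 0.046 ]] tail [[0.4459 0.0327 0.03  ]] ears [[0.444  0.0065 0.094 ]
 [0.461  0.0118 0.094 ]]
```

View pics/w3.png

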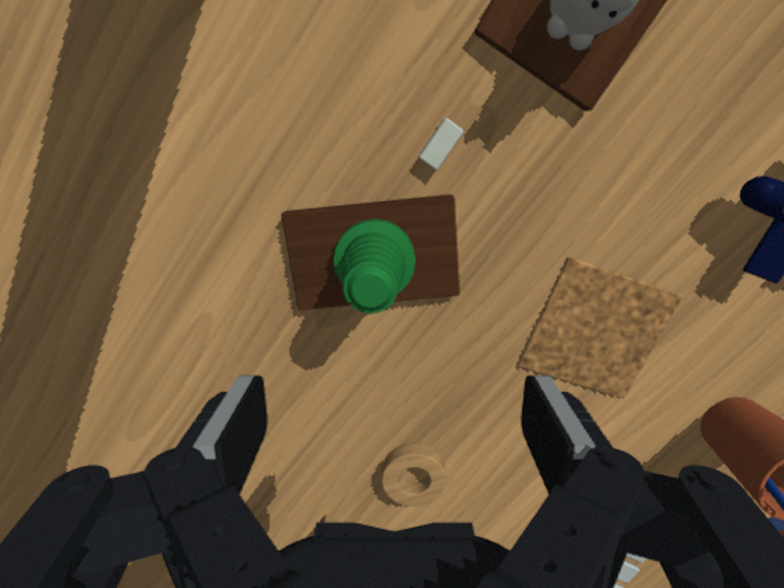

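The cone stands on the oblong stand, whose corners are (283,212), (454,196), (460,294) and (297,308). The cone's top is at (371,288) and its foot around (374,260). The mat's corners are (568,258), (680,296), (627,397) and (519,366).

```bash
python3 - <<'E'
from h import *
p=np.load('w3.npy',allow_pickle=True).item()
q=lambda l,z:world(p,np.array(l)/1.4,z).round(4)
for n,l,z in [('obl',[(283,212),(454,196),(460,294),(297,308)],.012),('mat',[(568,258),(680,296),(627,397),(519,366)],.004)]:
    c=q(l,z);print(n,c.mean(0),[np.linalg.norm(c[i]-c[i-1]).round(3) for i in range(4)],[np.degrees(np.arctan2(*(c[i]-c[i-1])[1::-1])).round(1) for i in range(4)])
print('top',q([(371,287)],.094),'foot',q([(374,260)],.024))
v=p['color'].astype(int);g=(v[:,:,1]>v[:,:,0]+30)&(v[:,:,1]>v[:,:,2]+20); ys,xs=np.where(g)
b=np.where(g.sum(1)>20)[0]; print('green foot cols',xs.min()*1.4,xs.max()*1.4,'rows',ys.min()*1.4,ys.max()*1.4)
E
```

```text
obl [ 0.44345 -0.2293   0.012  ] [np.float64(0.083), np.float64(0.137), np.float64(0.083), np.float64(0.14)] [np.float64(130.7), np.float64(42.2), np.float64(-47.2), np.float64(-137.9)]
mat [ 0.647125 -0.168125  0.004   ] [np.float64(0.108), np.float64(0.107), np.float64(0.105), np.float64(0.109)] [np.float64(109.4), np.float64(18.3), np.float64(-69.3), np.float64(-160.5)]
top [[ 0.4455 -0.2285  0.094 ]] foot [[ 0.4453 -0.2299  0.024 ]]
green foot cols 333.2 414.4 rows 219.79999999999998 312.2
```

```bash
python3 - <<'E'
from h import *
go(.4452,-.229,.034)
E
```

```text
at [ 0.4497 -0.2101  0.2314] phi 36.9 q [-39.  16.  83.  -0.  81. -76.] shift [-1.24 -1.5  19.74]
```

```bash
python3 -m crank '[8.5,-1.24,-1.5,0,0,8.5,0,0,3.3,0,8.5,0,0,3.3,0,8.5,0,0,3.3,0,8.5,0,0,3.3,0,8.5,0,0,3.3,0,8.5,0,0,3.2,0,8.5,0,0,0,0]' 60 && python3 -m crank '[4,0,0,0,0,3,0,0,0,0,3,0,0,0,0,3,0,0,0,0,3,0,0,0,0,3,0,0,0,0,3,0,0,0,0,3,0,0,0,0]' && python3 -m crank '[3,0,0,0,0,3,0,0,-2,0,3,0,0,-2,0,3,0,0,-2,0,3,0,0,-2,0,3,0,0,0,0,3,0,0,0,0,3,0,0,0,0]'
python3 - <<'E'
from h import *
go(.647,-.168,.135)
p=optics.get_image('wrist'); save(p,'w4',1)
E
```

```text
time_s: 6.07
position: [0.443, -0.2275, 0.0298]
tool_rot: [[-0.599, 0.8, -0.007], [0.8, 0.599, 0.006], [0.009, -0.002, -1.0]]
ft_force: [-0.7, 0.8, -0.5]
grip_width: 0.0852
gripper_force: 0.0
time_s: 6.73
position: [0.446, -0.2299, 0.0368]
tool_rot: [[-0.6, 0.8, 0.003], [0.8, 0.6, -0.003], [-0.004, 0.001, -1.0]]
ft_force: [-0.5, 1.5, 10.2]
grip_width: 0.0432
gripper_force: 60.0
time_s: 7.4
position: [0.4449, -0.2289, 0.1143]
tool_rot: [[-0.6, 0.8, 0.0], [0.8, 0.6, -0.0], [-0.0, 0.0, -1.0]]
ft_force: [0.2, 0.0, -0.1]
grip_width: 0.043
gripper_force: 61.8
at [ 0.4449 -0.2289  0.1143] phi 36.8 q [-41.  24.  93.   0.  63. -78.] shift [-7.24 19.83 -2.07]
```

View pics/w4.png

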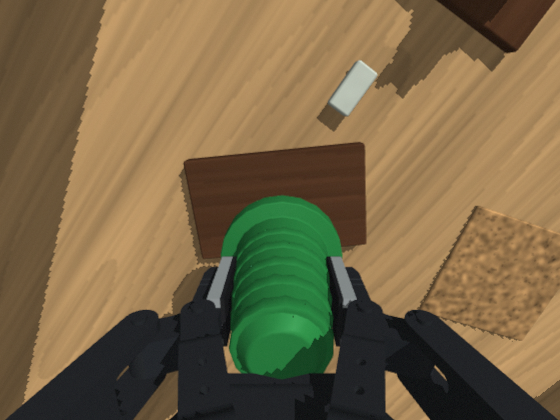

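The cone is held between the pads, clear of the stand.

```bash
python3 -m crank '[3,-1.2,3.3,0,0,3,-1.2,3.3,0,0,3,-1.2,3.3,0,0,3,-1.2,3.3,0,0,3,-1.2,3.3,0,0,3,-1.24,3.33,0,0,3,0,0,0,0,3,0,0,0,0]' && python3 -m crank '[3,0,0,0,0,3,0,0,2,0,3,0,0,2,0,3,0,0,2,0,3,0,0,1.5,0,3,0,0,0.6,0,3,0,0,0.3,0,3,0,0,0,0]' && python3 -m crank '[3,0,0,0,0,3,0,0,0.1,0,3,0,0,0,0,3,0,0,0,0,3,0,0,0,0,3,0,0,0,0,3,0,0,0,0,3,0,0,0,0]'
python3 - <<'E'
from h import *
go(.647,-.168,.027)
E
```

```text
time_s: 8.12
position: [0.6478, -0.1672, 0.1122]
tool_rot: [[-0.601, 0.799, -0.002], [0.799, 0.601, 0.001], [0.002, -0.001, -1.0]]
ft_force: [-0.4, -0.2, -0.7]
grip_width: 0.0434
gripper_force: 61.8
time_s: 8.78
position: [0.6468, -0.1686, 0.0304]
tool_rot: [[-0.599, 0.801, -0.0], [0.801, 0.599, 0.0], [0.0, -0.0, -1.0]]
ft_force: [0.6, 0.3, -0.6]
grip_width: 0.043
gripper_force: 61.8
time_s: 9.45
position: [0.6473, -0.1682, 0.0293]
tool_rot: [[-0.6, 0.8, -0.0], [0.8, 0.6, -0.0], [0.0, -0.0, -1.0]]
ft_force: [0.1, 0.0, 0.0]
grip_width: 0.0429
gripper_force: 61.8
at [ 0.6473 -0.1682  0.0293] phi 36.8 q [-25.  44.  68.  -0.  68. -62.] shift [ 0.03 -0.01  0.23]
```

```bash
python3 -m crank '[3,0,0,0.15,0,3,0,0,0.1,0,3,0,0,0.05,0,3,0,0,0,0,5.5,0,0,0,0,8.5,0,0,0,0,8.5,0,0,0,0,8.5,0,0,0,0]' && python3 -m crank '[8.5,0,0,0,0,8.5,0,0,-2,0,8.5,0,0,-3,0,8.5,0,0,-3.5,0,8.5,0,0,-4,0,8.5,0,0,-4,0,8.5,0,0,-3.5,0,8.5,0,0,0,0]'
python3 - <<'E'
from h import *
go(.644,.16,.231)
E
```

```text
time_s: 10.12
position: [0.6472, -0.1682, 0.026]
tool_rot: [[-0.6, 0.8, -0.0], [0.8, 0.6, 0.0], [0.0, -0.0, -1.0]]
ft_force: [0.3, -0.5, -0.7]
grip_width: 0.0847
gripper_force: 0.0
time_s: 10.78
position: [0.6492, -0.169, 0.2347]
tool_rot: [[-0.6, 0.8, 0.012], [0.8, 0.6, -0.006], [-0.012, 0.007, -1.0]]
ft_force: [-0.1, -0.6, 0.7]
grip_width: 0.0848
gripper_force: 0.0
at [ 0.6492 -0.169   0.2347] phi 36.9 q [-25.  34.  53.   0.  92. -62.] shift [26.64 19.31  0.17]
```

```bash
python3 -m crank '[8.5,3.3,2.4,0,0,8.5,3.3,2.4,0,0,8.5,3.3,2.4,0,0,8.5,3.3,2.4,0,0,8.5,3.3,2.4,0,0,8.5,3.3,2.4,0,0,8.5,3.3,2.4,0,0,8.5,3.3,2.4,0,0]' >/dev/null && python3 -m crank '[8.5,0.2,0,0,0,8.5,0,0,0,0,8.5,0,0,0,0,8.5,0,0,0,0,8.5,0,0,0,0,8.5,0,0,0,0,8.5,0,0,0,0,8.5,0,0,0,0]'
python3 - <<'E'
from h import *
p=optics.get_image('wrist'); save(p,'w5',1.4); np.save('w5.npy',p,allow_pickle=True)
E
```

```text
time_s: 12.12
position: [0.6416, 0.1592, 0.2264]
tool_rot: [[-0.599, 0.801, 0.0], [0.801, 0.599, 0.0], [0.0, 0.0, -1.0]]
ft_force: [0.4, 0.5, -0.3]
grip_width: 0.0851
gripper_force: 0.0
```

View pics/w5.png

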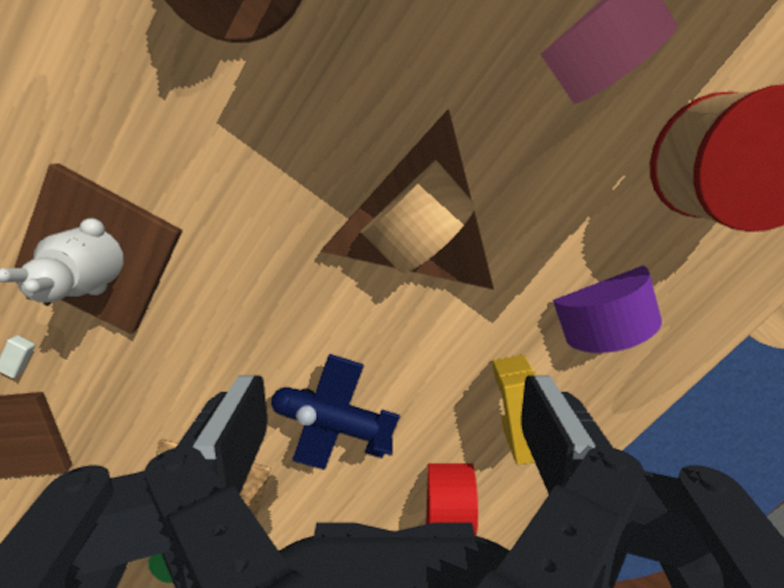

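The half cylinder sits on the triangle, whose corners are (449,111), (316,261) and (493,289). The half cylinder's outline corners are (360,231), (436,161), (472,208) and (413,272).

```bash
python3 - <<'E'
from h import *
from scipy.optimize import minimize
p=np.load('w5.npy',allow_pickle=True).item()
q=lambda l,z:world(p,np.array(l)/1.4,z).round(4)
c=q([(449,111),(316,261),(493,289)],.012); print('tri',c.mean(0),[np.linalg.norm(c[i]-c[i-1]).round(3) for i in range(3)])
e=q([(360,231),(436,161)],.012); print('edge',e,np.linalg.norm(e[1]-e[0]),np.degrees(np.arctan2(*(e[1]-e[0])[1::-1])))
# silhouette fit: hull of projected model vs. outline corners' polygon
out=np.array([(360,231),(436,161),(472,208),(413,272)],np.float32)/1.4
t=np.linspace(0,np.pi,25); M=np.array([(.04*np.cos(a),s*.0225,.012+.04*np.sin(a)) for a in t for s in(-1,1)])
A=np.zeros((1680,2240),np.uint8); cv2.fillPoly(A,[np.int32(out*4)],1)
def cost(v,):
    c,s=np.cos(v[2]),np.sin(v[2]); W=np.c_[v[0]+c*M[:,0]-s*M[:,1],v[1]+s*M[:,0]+c*M[:,1],M[:,2]]
    B=np.zeros_like(A); cv2.fillConvexPoly(B,np.int32(cv2.convexHull(pix(p,W).astype(np.float32))*4),1); return 1-(A&B).sum()/(A|B).sum()
best=min((minimize(cost,[.642,.182,np.radians(a)],method='Nelder-Mead',options=dict(initial_simplex=[[.642,.182,np.radians(a)],[.652,.182,np.radians(a)],[.642,.192,np.radians(a)],[.642,.182,np.radians(a+15)]])) for a in (0,45,90,135)),key=lambda r:r.fun); print('half',best.x,np.degrees(best.x[2]),best.fun)
E
```

```text
tri [0.64936667 0.18266667 0.012     ] [np.float64(0.145), np.float64(0.155), np.float64(0.148)]
edge [[0.6149 0.1504 0.012 ]
 [0.6299 0.2291 0.012 ]] 0.08011672734204761 79.20901143596369
half [0.64439082 0.18574301 1.38586463] 79.40419450670515 0.11933651852519611
```

```bash
python3 -m crank '[8.5,0,0,0,0.119,8.5,0,0,0,0.119,8.5,0,0,0,0.119,8.5,0,0,0,0.119,8.5,0,0,0,0.119,8.5,0,0,0,0.119,8.5,0,0,0,0.119,8.5,0,0,0,0]'
python3 - <<'E'
from h import *
go(.6445,.1857,.016,-10.7)
E
```

```text
time_s: 12.83
position: [0.6414, 0.1597, 0.2263]
tool_rot: [[0.193, 0.981, -0.0], [0.981, -0.193, 0.0], [0.0, -0.0, -1.0]]
ft_force: [0.4, -0.5, 0.1]
grip_width: 0.0854
gripper_force: 0.0
at [0.6414 0.1597 0.2263] phi -11.1 q [ 4. 34. 55.  0. 92. 15.] shift [ 2.61 -0.2  21.03] turn -0.008
```

```bash
python3 -m crank '[8.5,2.6,-0.2,0,-0.008,8.5,0,0,3.3,0,8.5,0,0,3.3,0,8.5,0,0,3.3,0,8.5,0,0,3.3,0,8.5,0,0,3.3,0,8.5,0,0,2.5,0,8.5,0,0,0,0]' 60 && python3 -m crank '[8.5,0,0,1.0,0,8.5,0,0,0.6,0,4,0,0,0.2,0,3,0,0,0,0,3,0,0,0,0,3,0,0,0,0,3,0,0,0,0,3,0,0,0,0]' && python3 -m crank '[3,0,0,0,0,3,0,0,-2,0,3,0,0,-2,0,3,0,0,-2,0,3,0,0,-2,0,3,0,0,-2,0,3,0,0,-2,0,3,0,0,0,0]'
python3 - <<'E'
from h import *
go(.4435,-.229,.14,132.2)
E
```

```text
time_s: 13.5
position: [0.6416, 0.1853, 0.0308]
tool_rot: [[0.178, 0.984, -0.01], [0.984, -0.178, -0.001], [-0.003, -0.009, -1.0]]
ft_force: [-0.6, 0.2, 0.0]
grip_width: 0.0853
gripper_force: 0.0
time_s: 14.17
position: [0.6451, 0.1858, 0.0197]
tool_rot: [[0.181, 0.984, 0.002], [0.984, -0.181, 0.0], [0.001, 0.002, -1.0]]
ft_force: [-0.2, -0.0, 7.0]
grip_width: 0.0443
gripper_force: 62.9
time_s: 14.83
position: [0.6458, 0.1859, 0.1427]
tool_rot: [[0.181, 0.983, 0.007], [0.984, -0.181, 0.001], [0.002, 0.007, -1.0]]
ft_force: [-0.1, 0.3, 1.1]
grip_width: 0.0439
gripper_force: 62.1
at [0.6458 0.1859 0.1427] phi -10.4 q [ 6. 38. 61. -0. 81. 16.] shift [-44.47 -12.4    0.1 ] turn 0.652
```

```bash
python3 -m crank '[3,-3.18,-0.886,0,0,3,-3.18,-0.886,0,0,3,-3.18,-0.886,0,0,3,-3.18,-0.886,0,0,3,-3.18,-0.886,0,0,3,-3.18,-0.886,0,0,3,-3.18,-0.886,0,0,3,-3.18,-0.886,0,0]' >/dev/null && python3 -m crank '[3,-3.18,-0.886,0,0,3,-3.18,-0.886,0,0,3,-3.18,-0.886,0,0,3,-3.18,-0.886,0,0,3,-3.18,-0.886,0,0,3,-3.18,-0.886,0,0,3,0,0,0,0.1,3,0,0,0,0.1]' && python3 -m crank '[3,0,0,0,0.113,3,0,0,0,0.113,3,0,0,0,0.113,3,0,0,0,0.113,3,0,0,0,0,3,0,0,0,0,3,0,0,0,0,3,0,0,0,0]'
python3 - <<'E'
from h import *
go(.4435,-.229,.022,132.2)
p=optics.get_image('wrist'); save(p,'w6',1.4); np.save('w6.npy',p,allow_pickle=True)
E
```

```text
time_s: 16.17
position: [0.4407, -0.2311, 0.1375]
tool_rot: [[0.38, 0.925, -0.001], [0.925, -0.38, 0.001], [0.0, -0.001, -1.0]]
ft_force: [0.5, 0.4, -1.2]
grip_width: 0.0443
gripper_force: 62.0
time_s: 16.83
position: [0.4417, -0.2296, 0.1381]
tool_rot: [[0.739, 0.674, -0.0], [0.674, -0.739, 0.0], [-0.0, -0.0, -1.0]]
ft_force: [-0.3, 0.5, -0.8]
grip_width: 0.0439
gripper_force: 62.1
at [ 0.4417 -0.2296  0.1381] phi -47.7 q [-41.  22.  91.  -0.  67.   7.] shift [ 0.17  0.08 11.61] turn 0.003
```

View pics/w6.png

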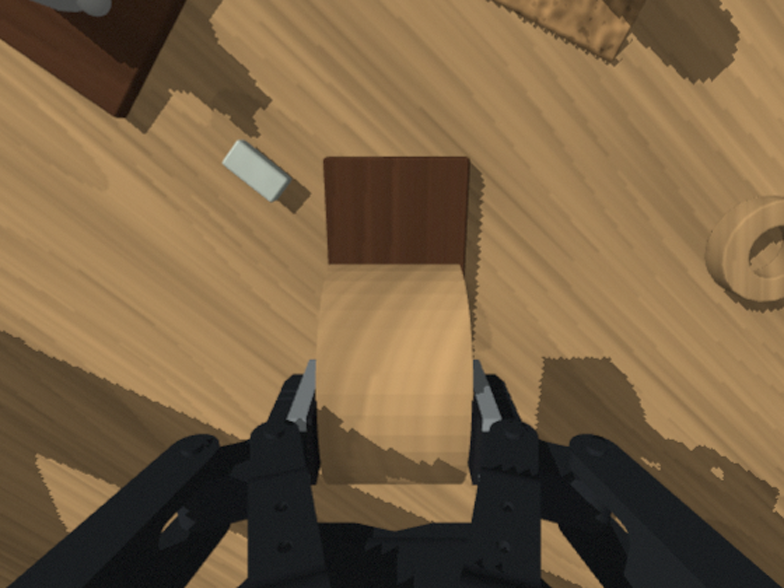

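The half cylinder is held square over the oblong stand; the stand's far edge runs (325,157)-(468,157).

```bash
python3 - <<'E'
from h import *
p=np.load('w6.npy',allow_pickle=True).item()
e=world(p,np.array([(325,157),(468,157)])/1.4,.012); d=e[1]-e[0]; print(e,np.linalg.norm(d),np.degrees(np.arctan2(d[1],d[0])))
m=e.mean(0); n=np.array([d[1],-d[0],0])/np.linalg.norm(d); print(m+.07*n, m-.07*n)
E
python3 -m crank '[3,0.17,0.1,2,0,3,0,0,2.5,0,3,0,0,2.5,0,3,0,0,2,0,3,0,0,1.2,0,3,0,0,0.5,0,3,0,0,0.2,0,3,0,0,0,0]' && python3 -m crank '[3,0,0,0,0,3,0,0,0,0,3,0,0,0,0,3,0,0,0,0,3,0,0,0,0,3,0,0,0,0,3,0,0,0,0,3,0,0,0,0]'
```

```text
[[ 0.46750921 -0.15325975  0.012     ]
 [ 0.52259029 -0.21366022  0.012     ]] 0.08174437027362806 -47.63733504492404
[ 0.44332713 -0.23062746  0.012     ] [ 0.54677237 -0.13629251  0.012     ]
time_s: 17.55
position: [0.4439, -0.2295, 0.0295]
tool_rot: [[0.74, 0.672, 0.0], [0.672, -0.74, -0.0], [0.0, 0.0, -1.0]]
ft_force: [1.3, 0.2, -0.3]
grip_width: 0.044
gripper_force: 62.1
time_s: 18.22
position: [0.4437, -0.2293, 0.0294]
tool_rot: [[0.741, 0.672, 0.0], [0.672, -0.741, 0.0], [0.0, 0.0, -1.0]]
ft_force: [-0.2, -0.4, -0.2]
grip_width: 0.0439
gripper_force: 62.1
```

```bash
python3 -m crank '[3,0,0,0.4,0,3,0,0,0.3,0,3,0,0,0.2,0,3,0,0,0.1,0,3,0,0,0,0,3,0,0,0,0,3,0,0,0,0,3,0,0,0,0]' && python3 -m crank '[5.5,0,0,0,0,8.5,0,0,0,0,8.5,0,0,0,0,8.5,0,0,0,0,8.5,0,0,-1.5,0,8.5,0,0,-3,0,8.5,0,0,-4,0,8.5,0,0,-4,0]' && python3 -m crank '[8.5,0,0,-3.5,0,8.5,0,0,0,0,8.5,0,0,0,0,8.5,0,0,0,0,8.5,0,0,0,0,8.5,0,0,0,0,8.5,0,0,0,0,8.5,0,0,0,0]'
python3 - <<'E'
from h import *
go(.4498,.0102,.18,13)
p=optics.get_image('wrist'); save(p,'w7',1); np.save('w7.npy',p,allow_pickle=True)
E
```

```text
time_s: 18.88
position: [0.4436, -0.2292, 0.0196]
tool_rot: [[0.741, 0.672, -0.0], [0.672, -0.741, 0.0], [-0.0, -0.0, -1.0]]
ft_force: [-2.5, 1.2, 6.0]
grip_width: 0.0442
gripper_force: 62.8
time_s: 19.55
position: [0.4432, -0.2289, 0.1454]
tool_rot: [[0.741, 0.672, -0.002], [0.672, -0.741, 0.001], [-0.0, -0.002, -1.0]]
ft_force: [0.7, -0.3, 0.1]
grip_width: 0.0849
gripper_force: 0.0
time_s: 20.22
position: [0.4436, -0.2292, 0.1787]
tool_rot: [[0.741, 0.672, -0.001], [0.672, -0.741, 0.001], [-0.0, -0.001, -1.0]]
ft_force: [0.9, 0.1, -0.8]
grip_width: 0.085
gripper_force: 0.0
at [ 0.4436 -0.2292  0.1787] phi -47.8 q [-41.  20.  87.   0.  73.   7.] shift [ 16.54 -17.32  -0.11] turn -1.061
```

View pics/w7.png

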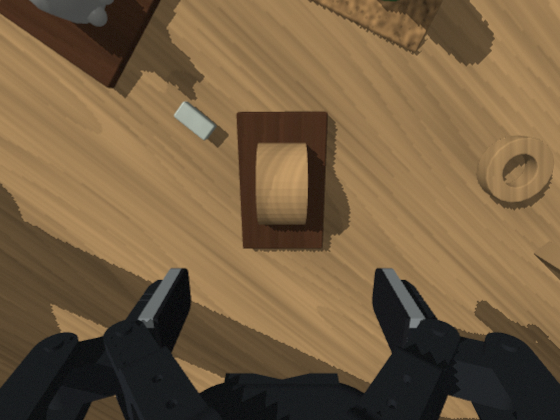

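The half cylinder lies centred and aligned on the oblong stand. Next is the bunny.

```bash
python3 -m crank '[8.5,2.07,-2.17,0,0,8.5,2.07,-2.17,0,0,8.5,2.07,-2.17,0,0,8.5,2.07,-2.17,0,0,8.5,2.07,-2.17,0,0,8.5,2.07,-2.17,0,0,8.5,2.07,-2.17,0,0,8.5,2.07,-2.17,0,0]' >/dev/null && python3 -m crank '[8.5,0,0,0,-0.118,8.5,0,0,0,-0.118,8.5,0,0,0,-0.118,8.5,0,0,0,-0.118,8.5,0,0,0,-0.118,8.5,0,0,0,-0.118,8.5,0,0,0,-0.118,8.5,0,0,0,-0.118]' >/dev/null &&  python3 -m crank '[8.5,0,0,0,-0.118,8.5,0,0,0,0,8.5,0,0,0,0,8.5,0,0,0,0,8.5,0,0,0,0,8.5,0,0,0,0,8.5,0,0,0,0,8.5,0,0,0,0]'
python3 - <<'E'
from h import *
go(.4498,.0102,.026,13)
p=optics.get_image('wrist'); save(p,'w8',1.4); np.save('w8.npy',p,allow_pickle=True)
E
```

```text
time_s: 22.27
position: [0.4497, 0.0105, 0.1793]
tool_rot: [[-0.225, 0.974, -0.0], [0.974, 0.225, -0.0], [-0.0, -0.0, -1.0]]
ft_force: [0.6, -0.5, -0.2]
grip_width: 0.0852
gripper_force: 0.0
at [0.4497 0.0105 0.1793] phi 13.0 q [-14.  15.  94.  -0.  71. -27.] shift [-0.03 -0.   15.33] turn 0.0
```

View pics/w8.png

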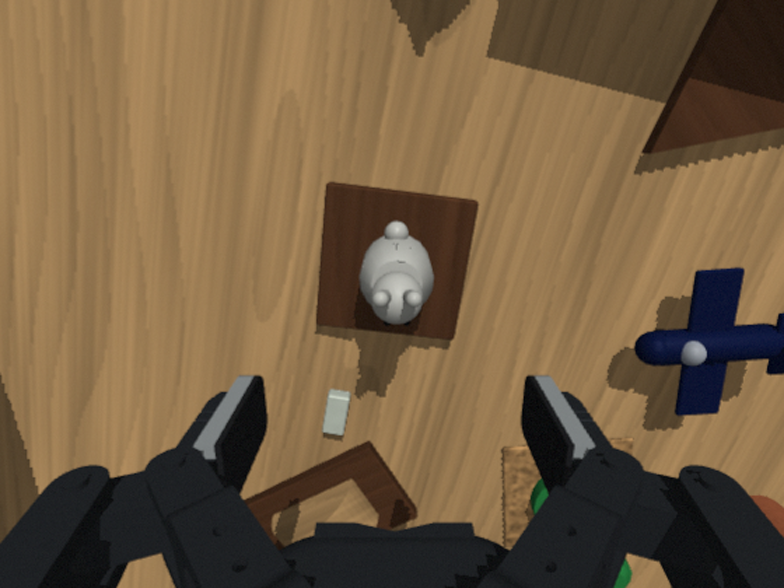

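The bunny is lined up with the fingers: the ears are level at (380,298) and (414,298), and the body centre is near (397,274).

```bash
python3 - <<'E'
from h import *
p=np.load('w8.npy',allow_pickle=True).item()
q=lambda l,z:world(p,np.array(l)/1.4,z).round(4)
print(q([(397,274)],.046),q([(397,298)],.094),q([(397,231)],.03))
c=q([(326,182),(477,201),(453,340),(318,327)],.012); print(c.mean(0),[np.linalg.norm(c[i]-c[i-1]).round(3) for i in range(4)])
E
python3 -m crank '[8.5,0,0,2,0,8.5,0,0,3,0,8.5,0,0,3,0,8.5,0,0,2.5,0,8.5,0,0,2,0,8.5,0,0,1,0,8.5,0,0,0.5,0,8.5,0,0,0,0]'
```

```text
[[0.4526 0.0092 0.046 ]] [[0.452  0.0104 0.094 ]] [[0.4471 0.0331 0.03  ]]
[0.451475 0.004075 0.012   ] [np.float64(0.107), np.float64(0.103), np.float64(0.105), np.float64(0.102)]
time_s: 22.98
position: [0.4495, 0.0106, 0.0387]
tool_rot: [[-0.226, 0.974, -0.002], [0.974, 0.226, 0.0], [0.001, -0.001, -1.0]]
ft_force: [-0.7, 0.1, 0.5]
grip_width: 0.0846
gripper_force: 0.0
```

```bash
python3 -m crank '[8.5,0,0.15,0.7,0,8.5,0,0,0.5,0,8.5,0,0,0,0,5,0,0,0,0,3,0,0,0,0,3,0,0,0,0,3,0,0,0,0,3,0,0,0,0]' 50 && python3 -m crank '[3,0,0,0,0,3,0,0,-0.5,0,3,0,0,-2,0,3,0,0,-2,0,3,0,0,-2.5,0,3,0,0,-2.5,0,3,0,0,-1,0,3,0,0,0,0]'
python3 - <<'E'
from h import *
go(.6455,.185,.135)
p=optics.get_image('wrist'); save(p,'w9',1)
E
```

```text
time_s: 23.65
position: [0.4513, 0.0108, 0.0281]
tool_rot: [[-0.226, 0.974, 0.001], [0.974, 0.226, -0.0], [-0.0, 0.001, -1.0]]
ft_force: [-2.4, 0.7, 9.6]
grip_width: 0.0464
gripper_force: 50.1
time_s: 24.32
position: [0.4521, 0.0107, 0.1347]
tool_rot: [[-0.226, 0.974, 0.005], [0.974, 0.226, -0.001], [-0.002, 0.004, -1.0]]
ft_force: [0.8, -0.3, -1.4]
grip_width: 0.0461
gripper_force: 51.9
at [0.4521 0.0107 0.1347] phi 13.1 q [-14.  18.  98.   0.  63. -27.] shift [12.6  22.78  0.04]
```

View pics/w9.png

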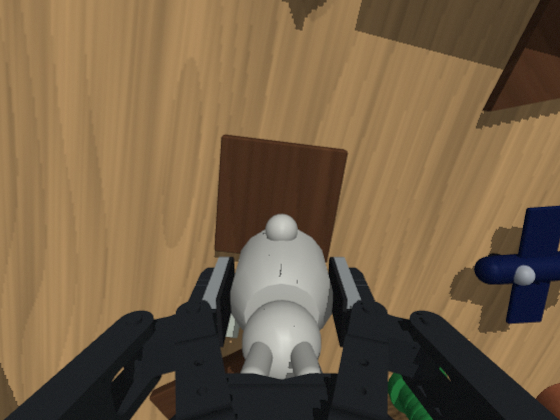

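The bunny is held upright over the square stand. The triangle is empty now, so I measure it from the top camera.

```bash
python3 - <<'E'
from h import *
p=optics.get_image('top'); v=p['color'].astype(int)
print(v[210,235],v[185,237],v[215,215],v[222,250],v[195,205])
m=(v[:,:,0]<np.where(True,90,0))&(v[:,:,2]<40)&(v[:,:,0]>v[:,:,2])
k=np.zeros(m.shape,np.uint8);k[165:235,190:272]=m[165:235,190:272]
k=cv2.morphologyEx(k,cv2.MORPH_OPEN,np.ones((3,3)))
N,l,st,_=cv2.connectedComponentsWithStats(k); i=1+st[1:,4].argmax(); print(st[i])
ys,xs=np.where(l==i); a,t=cv2.minEnclosingTriangle(np.c_[xs,ys].astype(np.float32).reshape(-1,1,2)); t=t.reshape(3,2)
c=world(p,t,.012); print(t,c.mean(0),[np.linalg.norm(c[i]-c[i-1]).round(3) for i in range(3)], 'area centroid',world(p,[(xs.mean(),ys.mean())],.012))
cv2.imwrite('pics/tri.png',cv2.resize(p['color'][160:240,180:280,::-1],None,fx=6,fy=6))
E
python3 -m crank '[3,1.8,3.25,0,0,3,1.8,3.25,0,0,3,1.8,3.25,0,0,3,1.8,3.25,0,0,3,1.8,3.25,0,0,3,1.8,3.25,0,0,3,1.8,3.28,0,0,3,0,0,0,0]' >/dev/null&& python3 -m crank '[3,0,0,0,0,3,0,0,0,0,3,0,0,0,0,3,0,0,0,0,3,0,0,0,0,3,0,0,0,0,3,0,0,0,0,3,0,0,0,0]'
```

```text
[51 34 22] [43 27 19] [46 29 21] [83 52 34] [107  83  57]
[ 200  174   60   53 1679]
[[197.54175 220.44713]
 [260.65414 227.72932]
 [236.79332 170.72847]] [0.6455047  0.18777714 0.012     ] [np.float64(0.149), np.float64(0.147), np.float64(0.148)] area centroid [[0.64496683 0.1881886  0.012     ]]
time_s: 25.75
position: [0.6446, 0.1849, 0.1325]
tool_rot: [[-0.226, 0.974, 0.0], [0.974, 0.226, 0.0], [-0.0, 0.0, -1.0]]
ft_force: [-1.0, -0.3, -1.7]
grip_width: 0.0458
gripper_force: 52.1
```

```bash
python3 -m crank '[3,0.14,0.12,1.5,0,3,0,0,2,0,3,0,0,2,0,3,0,0,2,0,3,0,0,1.2,0,3,0,0,0.8,0,3,0,0,0.4,0,3,0,0,0,0]' && python3 -m crank '[3,0,0,0.1,0,3,0,0,0.1,0,3,0,0,0.1,0,3,0,0,0.1,0,3,0,0,0.05,0,3,0,0,0,0,3,0,0,0,0,3,0,0,0,0]'
```

```text
time_s: 26.42
position: [0.6455, 0.1867, 0.0331]
tool_rot: [[-0.226, 0.974, -0.0], [0.974, 0.226, -0.0], [0.0, -0.0, -1.0]]
ft_force: [-0.1, -0.1, -1.4]
grip_width: 0.0458
gripper_force: 52.1
time_s: 27.08
position: [0.6455, 0.1867, 0.0289]
tool_rot: [[-0.226, 0.974, 0.0], [0.974, 0.226, 0.0], [-0.0, 0.0, -1.0]]
ft_force: [-0.3, -0.3, -1.7]
grip_width: 0.0459
gripper_force: 52.1
```

```bash
python3 -m crank '[3,0,0,0.05,0,3,0,0,0.05,0,3,0,0,0.05,0,3,0,0,0,0,3,0,0,0,0,3,0,0,0,0,3,0,0,0,0,3,0,0,0,0]'
```

```text
time_s: 27.75
position: [0.6456, 0.1868, 0.0282]
tool_rot: [[-0.226, 0.974, 0.001], [0.974, 0.226, -0.0], [-0.0, 0.001, -1.0]]
ft_force: [-3.3, 0.4, 5.3]
grip_width: 0.0463
gripper_force: 52.7
```

```bash
python3 -m crank '[5.5,0,0,0,0,7,0,0,0,0,8.5,0,0,0,0,8.5,0,0,0,0,8.5,0,0,0,0,8.5,0,0,-0.5,0,8.5,0,0,-2,0,8.5,0,0,-3,0]' && python3 -m crank '[8.5,0,0,-3.5,0,8.5,0,0,-3.5,0,8.5,0,0,-3,0,8.5,0,0,0,0,8.5,0,0,0,0,8.5,0,0,0,0,8.5,0,0,0,0,8.5,0,0,0,0]'
python3 - <<'E'
from h import *
go(.428,.2545,.18,4)
p=optics.get_image('wrist'); save(p,'w10',1); np.save('w10.npy',p,allow_pickle=True)
E
```

```text
time_s: 28.42
position: [0.6442, 0.1865, 0.0806]
tool_rot: [[-0.226, 0.974, -0.006], [0.974, 0.226, -0.001], [0.001, -0.006, -1.0]]
ft_force: [0.5, -0.9, 0.4]
grip_width: 0.0847
gripper_force: 0.0
time_s: 29.08
position: [0.6451, 0.1867, 0.1809]
tool_rot: [[-0.226, 0.974, -0.003], [0.974, 0.226, -0.0], [0.0, -0.003, -1.0]]
ft_force: [0.7, -0.7, -0.1]
grip_width: 0.0853
gripper_force: 0.0
at [0.6451 0.1867 0.1809] phi 13.1 q [ 6. 36. 57. -0. 87. -7.] shift [ 11.51 -19.61   0.15] turn 0.158
```

View pics/w10.png

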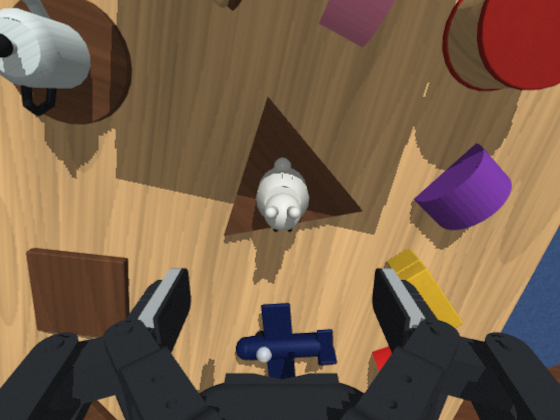

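The bunny stands upright at (283,195) on the triangle, whose corners are (268,98), (362,211) and (225,236).

```bash
python3 - <<'E'
from h import *
p=np.load('w10.npy',allow_pickle=True).item()
c=world(p,[(268,98),(362,211),(225,236)],.012);print('tri',c.mean(0),[np.linalg.norm(c[i]-c[i-1]).round(3) for i in range(3)],'bunny',world(p,[(283,194)],.046))
E
python3 -m crank '[8.5,1.644,-2.8,0,0,8.5,1.644,-2.8,0,0,8.5,1.644,-2.8,0,0,8.5,1.644,-2.8,0,0,8.5,1.644,-2.8,0,0,8.5,1.644,-2.8,0,0,8.5,1.644,-2.8,0,0,8.5,0,0,0,0.08]' >/dev/null&& python3 -m crank '[8.5,0,0,0,0.078,8.5,0,0,0,0,8.5,0,0,0,0,8.5,0,0,0,0,8.5,0,0,0,0,8.5,0,0,0,0,8.5,0,0,0,0,8.5,0,0,0,0]'
python3 - <<'E'
from h import *
go(.428,.2545,.02,4)
p=optics.get_image('wrist'); save(p,'w11',1.4); np.save('w11.npy',p,allow_pickle=True)
E
```

```text
tri [0.64917769 0.18560767 0.012     ] [np.float64(0.146), np.float64(0.145), np.float64(0.145)] bunny [[0.64688108 0.18626015 0.046     ]]
time_s: 30.47
position: [0.4286, 0.2545, 0.1822]
tool_rot: [[-0.07, 0.998, -0.0], [0.998, 0.07, -0.0], [-0.0, -0.0, -1.0]]
ft_force: [0.1, 0.3, -1.0]
grip_width: 0.0849
gripper_force: 0.0
at [0.4286 0.2545 0.1822] phi 4.0 q [17. 19. 87. -0. 74. 13.] shift [ 1.000e-02 -6.000e-02  1.622e+01] turn 0.0
```

View pics/w11.png

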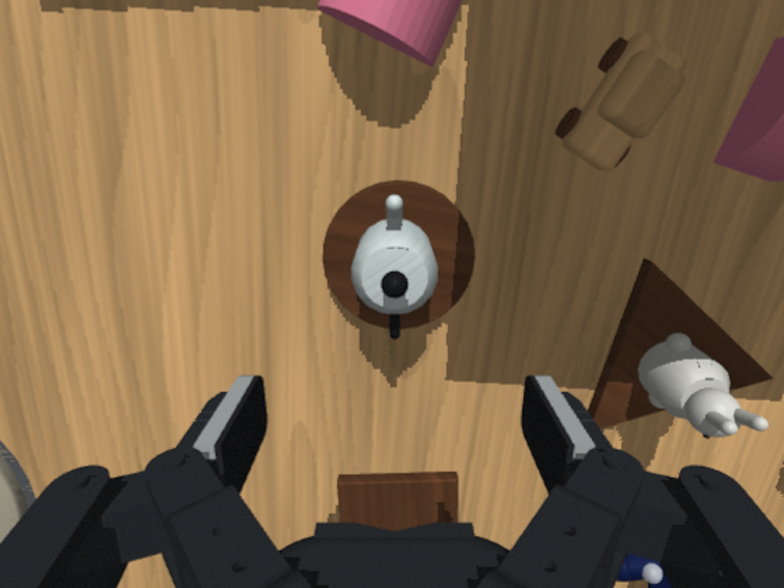

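The kettle is aligned with the fingers, spout tip at (394,205) and knob at (394,284); the round disc spans columns 323-474 and rows 180-328.

```bash
python3 - <<'E'
from h import *
p=np.load('w11.npy',allow_pickle=True).item()
q=lambda l,z:world(p,np.array(l)/1.4,z).round(4)
print('knob',q([(394,284)],.084)); e=q([(323,254),(474,254),(398.5,180),(398.5,328)],.012); print(e, e[:2].mean(0),e[2:].mean(0))
E
python3 -m crank '[8.5,0,0,2,0,8.5,0,0,3,0,8.5,0,0,3,0,8.5,0,0,3,0,8.5,0,0,2.5,0,8.5,0,0,1.5,0,8.5,0,0,0.8,0,8.5,0,0,0.4,0]' && python3 -m crank '[8.5,0,0,0,0,5.5,0,0,0,0,4,0,0,0,0,4,0,0,0,0,4,0,0,0,0,4,0,0,0,0,4,0,0,0,0,4,0,0,0,0]' 50
```

```text
knob [[0.429  0.2575 0.084 ]]
[[0.3786 0.2525 0.012 ]
 [0.486  0.2601 0.012 ]
 [0.4285 0.3078 0.012 ]
 [0.4365 0.199  0.012 ]] [0.4323 0.2563 0.012 ] [0.4325 0.2534 0.012 ]
time_s: 31.18
position: [0.4283, 0.2545, 0.0194]
tool_rot: [[-0.07, 0.998, -0.001], [0.998, 0.07, -0.0], [-0.0, -0.001, -1.0]]
ft_force: [-0.3, 0.4, -0.4]
grip_width: 0.0851
gripper_force: 0.0
time_s: 31.85
position: [0.4289, 0.2547, 0.0216]
tool_rot: [[-0.07, 0.998, 0.002], [0.998, 0.07, 0.001], [0.0, 0.002, -1.0]]
ft_force: [-2.0, -0.5, 8.4]
grip_width: 0.0533
gripper_force: 51.8
```

```bash
python3 -m crank '[4,0,0,0,0,4,0,0,-1,0,4,0,0,-2,0,4,0,0,-2.5,0,4,0,0,-2.5,0,4,0,0,-1.5,0,4,0,0,-0.5,0,4,0,0,0,0]'
python3 - <<'E'
from h import *
go(.4515,.003,.12,6.5)
E
```

```text
time_s: 32.52
position: [0.4289, 0.2547, 0.1215]
tool_rot: [[-0.07, 0.998, 0.003], [0.998, 0.07, 0.001], [0.001, 0.003, -1.0]]
ft_force: [-0.1, -0.7, -2.0]
grip_width: 0.0527
gripper_force: 52.8
at [0.4289 0.2547 0.1215] phi 4.0 q [17. 23. 92. -0. 64. 13.] shift [-25.27   0.49   0.14] turn -0.043
```

```bash
python3 -m crank '[4,-2,0.07,0,0,4,-3.5,0.07,0,0,4,-4,0.07,0,0,4,-4,0.07,0,0,4,-4,0.07,0,0,4,-3.5,0.07,0,0,4,-2.5,0.05,0,0,4,-1.77,0.02,0,0]' >/dev/null && python3 -m crank '[4,0,0,0,-0.043,4,0,0,0,0,4,0,0,0,0,4,0,0,0,0,4,0,0,0,0,4,0,0,0,0,4,0,0,0,0,4,0,0,0,0]'
python3 - <<'E'
from h import *
go(.4515,.003,.0225,6.5)
p=optics.get_image('wrist'); save(p,'w12',1.2); np.save('w12.npy',p,allow_pickle=True)
E
```

```text
time_s: 33.85
position: [0.4511, 0.0031, 0.1203]
tool_rot: [[-0.113, 0.994, 0.0], [0.994, 0.113, -0.0], [-0.0, 0.0, -1.0]]
ft_force: [-0.2, 0.8, -1.8]
grip_width: 0.0529
gripper_force: 52.8
at [0.4511 0.0031 0.1203] phi 6.5 q [-15.  19.  99.  -0.  61. -21.] shift [-0.01  0.04  9.78] turn -0.0
```

View pics/w12.png

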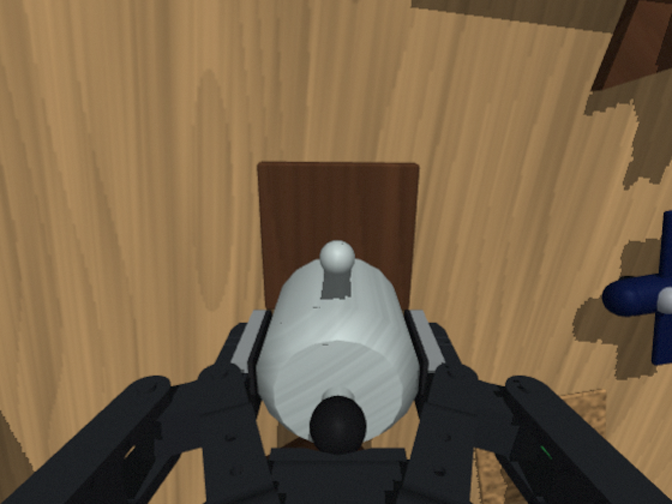

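The kettle is held straight over the square stand, centred on its far edge (258-418,163).

```bash
python3 -m crank '[4,0,0.04,1.5,0,4,0,0,2,0,4,0,0,2,0,4,0,0,1.8,0,4,0,0,1.2,0,4,0,0,0.6,0,4,0,0,0.3,0,4,0,0,0,0]' && python3 -m crank '[4,0,0,0.1,0,4,0,0,0.1,0,4,0,0,0.1,0,4,0,0,0.05,0,4,0,0,0.05,0,4,0,0,0,0,4,0,0,0,0,4,0,0,0,0]'
```

```text
time_s: 34.57
position: [0.4516, 0.0028, 0.0262]
tool_rot: [[-0.113, 0.994, -0.0], [0.994, 0.113, 0.0], [0.0, -0.0, -1.0]]
ft_force: [-0.2, -0.4, -1.3]
grip_width: 0.0532
gripper_force: 52.8
time_s: 35.23
position: [0.4515, 0.0029, 0.0224]
tool_rot: [[-0.113, 0.994, 0.0], [0.994, 0.113, -0.0], [-0.0, 0.0, -1.0]]
ft_force: [0.5, -1.1, -1.1]
grip_width: 0.0529
gripper_force: 52.8
```

```bash
python3 -m crank '[4,0,0,0.05,0,4,0,0,0.05,0,4,0,0,0.05,0,4,0,0,0,0,4,0,0,0,0,4,0,0,0,0,4,0,0,0,0,4,0,0,0,0]'
```

```text
time_s: 35.9
position: [0.4516, 0.0028, 0.0216]
tool_rot: [[-0.113, 0.994, 0.001], [0.994, 0.113, -0.0], [-0.0, 0.001, -1.0]]
ft_force: [-2.8, -0.3, 10.4]
grip_width: 0.0531
gripper_force: 54.0
```

```bash
python3 -m crank '[6,0,0,0,0,7.5,0,0,0,0,8.5,0,0,0,0,8.5,0,0,0,0,8.5,0,0,0,0,8.5,0,0,-0.5,0,8.5,0,0,-2,0,8.5,0,0,-3,0]' >/dev/null && python3 -m crank '[8.5,0,0,-3.5,0,8.5,0,0,-3.5,0,8.5,0,0,-3,0,8.5,0,0,-1,0,8.5,0,0,0,0,8.5,0,0,0,0,8.5,0,0,0,0,8.5,0,0,0,0]'
python3 - <<'E'
from h import *
p=optics.get_image('wrist'); v=p['color'].astype(int)
for q in ['kettle_center','stand_square']: print(q,[(round(d['score'],2),world(p,np.array(d['at'])*[560,420],.05 if q[0]=='k' else .012).round(4)) for d in spotter.look_for(p,q)][:2])
go(.6472,-.1682,.18)
E
```

```text
time_s: 37.23
position: [0.4509, 0.003, 0.1846]
tool_rot: [[-0.113, 0.994, -0.003], [0.994, 0.113, 0.001], [0.001, -0.003, -1.0]]
ft_force: [-0.4, -0.0, 0.4]
grip_width: 0.0849
gripper_force: 0.0
kettle_center []
stand_square [(0.46, array([[0.6488, 0.1705, 0.012 ]])), (0.32, array([[0.6198, 0.1467, 0.012 ]]))]
at [0.4513 0.0029 0.185 ] phi 6.5 q [-15.  15.  94.  -0.  72. -21.] shift [-19.21  17.54   0.46]
```

```bash
python3 -m crank '[8.5,-2.744,2.506,0,0,8.5,-2.744,2.506,0,0,8.5,-2.744,2.506,0,0,8.5,-2.744,2.506,0,0,8.5,-2.744,2.506,0,0,8.5,-2.744,2.506,0,0,8.5,-2.744,2.506,0,0,8.5,0,0,0,0]' >/dev/null && python3 -m crank '[8.5,0,0,0,0,8.5,0,0,0,0,8.5,0,0,0,0,8.5,0,0,0,0,8.5,0,0,0,0,8.5,0,0,0,0,8.5,0,0,0,0,8.5,0,0,0,0]'
python3 - <<'E'
from h import *
p=optics.get_image('wrist'); v=p['color'].astype(int)
g=((v[:,:,1]>v[:,:,0]+30)&(v[:,:,1]>v[:,:,2]+20)).astype(np.uint8)
N,l,st,_=cv2.connectedComponentsWithStats(g); i=1+st[1:,4].argmax(); ys,xs=np.where(l==i); print(st[i])
from scipy.optimize import minimize
t=np.linspace(0,2*np.pi,40,endpoint=False); P=np.vstack([np.c_[r*np.cos(t),r*np.sin(t),0*t+z] for r,z in[(.033,.004),(.033,.016),(.025,.017),(.018,.079),(.018,.086)]])
A=(l==i).astype(np.uint8)
def cost(c):
    B=np.zeros_like(A); cv2.fillConvexPoly(B,np.int32(cv2.convexHull(pix(p,P+[c[0],c[1],0]).astype(np.float32))*16),1,shift=4); return 1-(A&B).sum()/(A|B).sum()
r=minimize(cost,[.647,-.168],method='Nelder-Mead',options=dict(initial_simplex=[[.647,-.168],[.655,-.168],[.647,-.16]])); print(r.x,r.fun)
go(*r.x,.0265)
E
```

```text
time_s: 38.72
position: [0.6474, -0.1681, 0.186]
tool_rot: [[-0.113, 0.994, 0.0], [0.994, 0.113, -0.0], [-0.0, 0.0, -1.0]]
ft_force: [0.4, 0.9, 0.4]
grip_width: 0.0848
gripper_force: 0.0
[ 250  150   65   76 3683]
[ 0.64877936 -0.1678298 ] 0.08542339210330274
at [ 0.6474 -0.1681  0.1859] phi 6.5 q [-25.  36.  57.  -0.  87. -31.] shift [ 0.02  0.14 15.94]
```

```bash
python3 -m crank '[8.5,0,0.1,2,0,8.5,0,0,3,0,8.5,0,0,3,0,8.5,0,0,3,0,8.5,0,0,2.5,0,8.5,0,0,1.5,0,8.5,0,0,0.6,0,8.5,0,0,0.2,0]' >/dev/null && python3 -m crank '[6,0,0,0,0,4,0,0,0,0,3,0,0,0,0,3,0,0,0,0,3,0,0,0,0,3,0,0,0,0,3,0,0,0,0,3,0,0,0,0]' 60 && python3 -m crank '[3,0,0,0,0,3,0,0,-1,0,3,0,0,-2,0,3,0,0,-3,0,3,0,0,-3,0,3,0,0,-2,0,3,0,0,-1,0,3,0,0,0,0]'
python3 - <<'E'
from h import *
go(.432,.2535,.145)
E
```

```text
time_s: 40.1
position: [0.6491, -0.1684, 0.0297]
tool_rot: [[-0.113, 0.994, 0.003], [0.994, 0.113, -0.001], [-0.002, 0.002, -1.0]]
ft_force: [-1.1, 0.6, 6.2]
grip_width: 0.043
gripper_force: 60.9
time_s: 40.77
position: [0.6492, -0.1684, 0.1509]
tool_rot: [[-0.113, 0.994, 0.005], [0.994, 0.113, -0.002], [-0.003, 0.004, -1.0]]
ft_force: [-0.6, 0.2, -0.1]
grip_width: 0.0428
gripper_force: 61.0
at [ 0.6492 -0.1684  0.1509] phi 6.5 q [-25.  37.  60.   0.  82. -31.] shift [ 44.37 -16.83   0.4 ]
```

```bash
python3 -m crank '[3,2.5,-0.95,0,0,3,3.3,-1.25,0,0,3,3.3,-1.25,0,0,3,3.3,-1.25,0,0,3,3.3,-1.25,0,0,3,3.3,-1.25,0,0,3,3.3,-1.25,0,0,3,3.3,-1.25,0,0]' >/dev/null && python3 -m crank '[3,3.3,-1.25,0,0,3,3.3,-1.25,0,0,3,3.3,-1.25,0,0,3,3.3,-1.25,0,0,3,3.0,-1.2,0,0,3,2.5,-0.9,0,0,3,0,0,0,0,3,0,0,0,0]' && python3 -m crank '[3,0,0,0,0,3,0,0,0,0,3,0,0,0,0,3,0,0,0,0,3,0,0,0,0,3,0,0,0,0,3,0,0,0,0,3,0,0,0,0]' >/dev/null
python3 - <<'E'
from h import *
go(.432,.2535,.039)
p=optics.get_image('wrist'); save(p,'w13',1.2)
t=optics.get_image('top'); save(t,'t13',1.3)
E
```

```text
time_s: 42.1
position: [0.4303, 0.2538, 0.1467]
tool_rot: [[-0.115, 0.993, -0.002], [0.993, 0.115, -0.001], [-0.001, -0.002, -1.0]]
ft_force: [-0.3, 0.2, -0.6]
grip_width: 0.0426
gripper_force: 61.0
at [0.4316 0.253  0.1478] phi 6.5 q [17. 22. 90. -0. 69. 10.] shift [ 0.04  0.04 10.88]
```

View pics/w13.png

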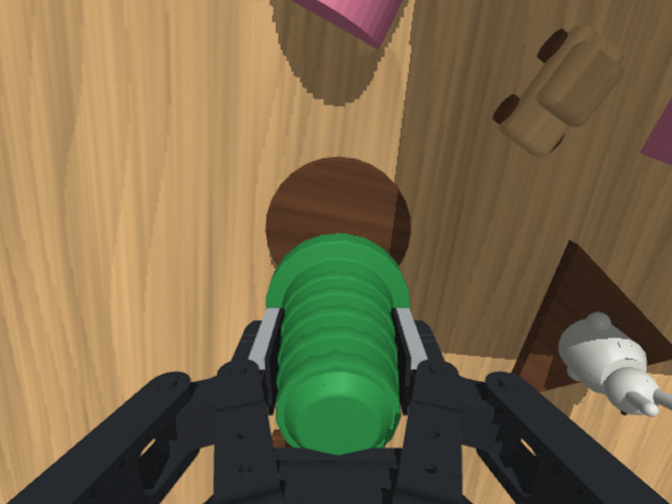

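The cone is held upright, centred over the round disc (columns 266-410 against the cone's axis at about 338). Lowering it now.

```bash
python3 -m crank '[3,0.04,0.04,2,0,3,0,0,2.2,0,3,0,0,2.2,0,3,0,0,1.8,0,3,0,0,1.2,0,3,0,0,0.7,0,3,0,0,0.4,0,3,0,0,0.2,0]' >/dev/null && python3 -m crank '[3,0,0,0.1,0,3,0,0,0.05,0,3,0,0,0.05,0,3,0,0,0.05,0,3,0,0,0,0,3,0,0,0,0,3,0,0,0,0,3,0,0,0,0]'
```

```text
time_s: 44.2
position: [0.432, 0.2536, 0.0384]
tool_rot: [[-0.113, 0.994, 0.0], [0.994, 0.113, 0.0], [0.0, 0.0, -1.0]]
ft_force: [-0.2, -0.1, -0.8]
grip_width: 0.0427
gripper_force: 61.0
```

```bash
python3 -m crank '[3,0,0,0.05,0,3,0,0,0.05,0,3,0,0,0.05,0,3,0,0,0,0,3,0,0,0,0,3,0,0,0,0,3,0,0,0,0,3,0,0,0,0]'
```

```text
time_s: 44.87
position: [0.432, 0.2536, 0.0377]
tool_rot: [[-0.113, 0.994, 0.001], [0.994, 0.113, 0.0], [0.0, 0.001, -1.0]]
ft_force: [-2.8, -1.9, 10.6]
grip_width: 0.0429
gripper_force: 62.6
```

```bash
python3 -m crank '[5.5,0,0,0,0,7,0,0,0,0,8.5,0,0,0,0,8.5,0,0,0,0,8.5,0,0,0,0,8.5,0,0,-0.5,0,8.5,0,0,-2,0,8.5,0,0,-3,0]' >/dev/null && python3 -m crank '[8.5,0,0,-3.5,0,8.5,0,0,-3.5,0,8.5,0,0,-3.5,0,8.5,0,0,-3,0,8.5,0,-2.5,0,0,8.5,0,-3,0,0,8.5,0,-3,0,0,8.5,0,-2,0,0]' && python3 -m crank '[8.5,0,0,0,0,8.5,0,0,0,0,8.5,0,0,0,0,8.5,0,0,0,0,8.5,0,0,0,0,8.5,0,0,0,0,8.5,0,0,0,0,8.5,0,0,0,0]'>/dev/null
python3 - <<'E'
from h import *
t=optics.get_image('top'); save(t,'t14',2.2,(150,150,500,345))
E
```

```text
time_s: 46.2
position: [0.3251, 0.2413, 0.2271]
tool_rot: [[-0.113, 0.994, -0.0], [0.994, 0.113, -0.0], [-0.0, -0.0, -1.0]]
ft_force: [1.0, 0.0, 0.2]
grip_width: 0.0848
gripper_force: 0.0
```

View pics/t14.png

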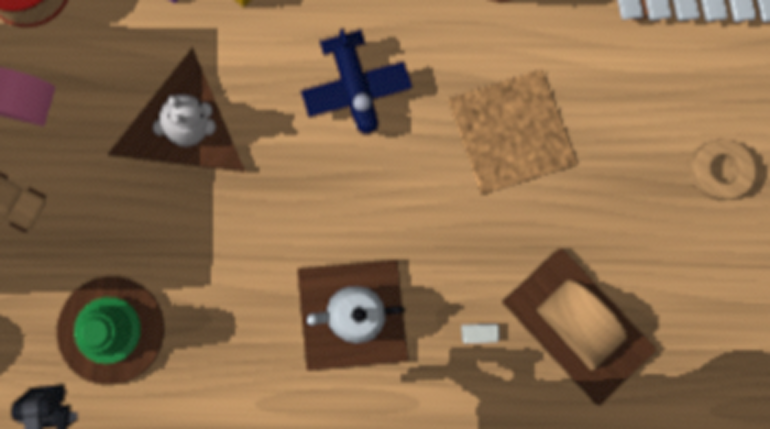

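All four toys stand on their own stands. The cone is at (107,330), the kettle at (355,315), the bunny at (185,120) and the half cylinder at (580,322). The aeroplane is where it was and the mat is empty. Handing in.

```bash
python3 -c "
from rig import env
print(env.close_job())"
```

```text
the job is handed in; nothing more can be done
None
```

I put the cone, half cylinder, kettle and bunny upright on the middle of their own stands, left the aeroplane where it was, and handed the job in at about 46 s; no verdict came back.

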